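Snap the collecting bowl's lid shut all round

ROBOT

A 6-joint arm with a two-finger parallel gripper is mounted at the origin on the work surface. World frame = base frame: x ahead of the robot, y to its left, z up, the work surface at z = 0. Lengths are in m, angles in rad, forces in N, time in s.
With the tool pointing down it reaches from about 0.275 to 0.725 m from the base axis. Payload 15.9 kg.
Tool frame: the origin (TCP) lies midway between the tips of the shut fingers; the grasp point (between the pads) lies 19 mm behind it; z points along the fingers, y is the direction in which the jaws open and shut (so a half turn about z gives the same grasp; the last joint's range is limited). The gripper opens to 85 mm and grips with 20 to 120 N. Pads are 22 mm wide; open, the fingers measure 114 mm over their backs; the gripper's body (76 mm by 85 mm) begins 54 mm behind the grasp point. The pads swing forward as they close: fully open they stand 13 mm farther back than shut.
Start: joints at [-1.184, 0.213, -0.034, 1.323, 0, 1.571], TCP at [0.189, -0.463, 0.231] pointing down, gripper open.
Joint ranges: [-2.98, 2.98], [-0.74, 1.72], [-1.14, 1.35], [-2.1, 2.04], [-1.57, 1.44], [-3.14, 3.14]. Speed limits (rad/s): [1.89, 1.89, 2.39, 2.57, 3.14, 3.14].

INTERFACE

Orientations are given as a rotation vector (axis times angle).
In Python, from rig import observe, grab_frame, get_calibration, sign_off gives the robot as it stands.
- The arm moves only by the tool carry_out, never from a script. Its argument "moves" is text: rows parted by semicolons, each of 7 numbers parted by spaces: the closure in counts, from 0 (fully open) to 255 (shut), then the shift along the tool's x, y, z in m, then the turn, a rotation vector about the tool's x, y, z in degrees. In form: gripper dx dy dz ax ay az; .... A call has exactly 5 rows; each row is the pose to reach, as a shift and turn from the pose commanded when the call began, along the tool's axes at that moment; what a row does not reach only later rows make up. A row lasts 1/8 s, in which the tool goes at most 62.5 mm and 10.7 degrees, less where a joint would pass 70% of its speed; a pose out of reach is approached as far as the arm can. A call with a gripper value outside its range is refused whole. The fingers move at their own pace and stop on an object; "squeeze" is the grip in N (left out, the last holds). Time passes only in rows, so rows that repeat a pose let the fingers close, or fill a call up. It gives the time, the measured TCP pose, the force and the opening at its end, in the units of the state.
- observe(): the state, without advancing time (a new reading comes with each control period).
- grab_frame(name): name is "scene" or "top"; returns (picture, depth): 400x640x3 uint8, red, green, blue; 400x640 float32, m along the optical axis (not along the pixel's ray), 0 where there is no reading.
- get_calibration(name): a dict with "camera_matrix" (3x3 intrinsics, pixels), "cam_to_world" (4x4, takes a point from camera to world coordinates). Camera axes: x right, y up, looking along -z (the intrinsics and any distortion apply to the point x, -y, -z); pixel columns grow to the right and rows downward; lengths in m; the calibration is good to about 2 mm. A picture is of the moment at which its call begins. get_calibration takes no time and is no camera call.
- sign_off(): hands the job in, once; it reports no verdict.
The state is a dict: "t": time; "joint_pos": joint angles; "qvel": joint speeds; "effort": joint torques, N m; "eef_pos": TCP position; "tool_rot": TCP orientation; "ft_force": force on the tool from outside, world axes, zero at the start; "wrist_torque": the same for the moment, N m; "gripper_width": finger opening in m.
Only numpy, scipy, OpenCV 4.12 (cv2) and the standard library are available. Lean on these libraries where they do the work, as an engineer would, in place of code of your own. Each camera call takes 0.05 s, during which the arm holds its last target.

TASK

The lid on the glass juice bowl is standing open all round: with your fingertips press down each of its four rim sections, in any order, until every one has clicked fully shut, then take the hand away. Press without leaning hard on the glass, keep the bowl standing about where it is without lifting it, and leave the juicer, jug, funnel and measuring cup alone.

Things in the scene. Friction and masses are not known exactly. Their poses are not given: they have to be found in the camera images.
- bowl: Round glass bowl, 160 mm in diameter, rim 85 mm high, with its grey plastic lid seated on it, loose as one piece of 0.8 to 1.3 kg. Origin: centre of the underside, z up. The lid has a fixed middle disc (86 mm in diameter, top 95 mm up) with a knob (30 mm in diameter, up to 115 mm), and round it four hinged rim sections centred on the bowl's +x, +y, -x, -y axes, 173 mm across when shut.
- flap1_pad (a point): Centre of the top of the thumb pad (12 mm radial, 26 mm along the rim) on the rim section on the bowl's +x side. Open: 106 mm above the worktop, 74 mm from the bowl's axis; shut: 96.5 and 76 mm. The section is 5 mm thick, covers about 70 degrees, from a hinge 42 mm from the axis and 92.5 mm up to an outer edge 86 mm from the axis, whose top is 107 mm up when open, 95 mm shut.
- flap1 (a joint): Hinge angle (rad) of the section on the bowl's +x side: 0 = open, sticking up by 0.28 (16 degrees), as all start; 0.28 = shut, level with the lid's middle. Over-centre snap: about 6 N down near the outer edge starts it, less as it sinks; let go before half way (0.14) it springs back up, past half way it snaps down and stays. Shut is a hard stop.
- flap2_pad (a point): Centre of the top of the thumb pad (12 mm radial, 26 mm along the rim) on the rim section on the bowl's +y side. Open: 106 mm above the worktop, 74 mm from the bowl's axis; shut: 96.5 and 76 mm. The section is 5 mm thick, covers about 70 degrees, from a hinge 42 mm from the axis and 92.5 mm up to an outer edge 86 mm from the axis, whose top is 107 mm up when open, 95 mm shut.
- flap2 (a joint): Hinge angle (rad) of the section on the bowl's +y side: 0 = open, sticking up by 0.28 (16 degrees), as all start; 0.28 = shut, level with the lid's middle. Over-centre snap: about 6 N down near the outer edge starts it, less as it sinks; let go before half way (0.14) it springs back up, past half way it snaps down and stays. Shut is a hard stop.
- flap3_pad (a point): Centre of the top of the thumb pad (12 mm radial, 26 mm along the rim) on the rim section on the bowl's -x side. Open: 106 mm above the worktop, 74 mm from the bowl's axis; shut: 96.5 and 76 mm. The section is 5 mm thick, covers about 70 degrees, from a hinge 42 mm from the axis and 92.5 mm up to an outer edge 86 mm from the axis, whose top is 107 mm up when open, 95 mm shut.
- flap3 (a joint): Hinge angle (rad) of the section on the bowl's -x side: 0 = open, sticking up by 0.28 (16 degrees), as all start; 0.28 = shut, level with the lid's middle. Over-centre snap: about 6 N down near the outer edge starts it, less as it sinks; let go before half way (0.14) it springs back up, past half way it snaps down and stays. Shut is a hard stop.
- flap4_pad (a point): Centre of the top of the thumb pad (12 mm radial, 26 mm along the rim) on the rim section on the bowl's -y side. Open: 106 mm above the worktop, 74 mm from the bowl's axis; shut: 96.5 and 76 mm. The section is 5 mm thick, covers about 70 degrees, from a hinge 42 mm from the axis and 92.5 mm up to an outer edge 86 mm from the axis, whose top is 107 mm up when open, 95 mm shut.
- flap4 (a joint): Hinge angle (rad) of the section on the bowl's -y side: 0 = open, sticking up by 0.28 (16 degrees), as all start; 0.28 = shut, level with the lid's middle. Over-centre snap: about 6 N down near the outer edge starts it, less as it sinks; let go before half way (0.14) it springs back up, past half way it snaps down and stays. Shut is a hard stop.
- juicer: White electric juicer, fixed to the worktop, 160 mm in diameter, 214 mm high with its press dome. Origin: centre of its underside. Not part of the job.
- dome (a joint): Travel of the spring press-button dome on top of the juicer (80 mm in diameter), 0 = up, 0.008 m = pressed. To be left alone.
- jug: White ceramic jug with a steel twist cap and a side handle, 124 mm in diameter, 204 mm high, loose. Origin: centre of its underside. Bystander.
- funnel: Stainless steel funnel standing mouth down, stem up, 104 mm in diameter, 112 mm high, loose. Origin: centre of its underside. Bystander.
- cup: Aluminium measuring cup with a side handle at its +y, 72 mm in diameter, 75 mm high, loose. Origin: centre of its underside. Bystander.
There are look-alikes about, which are no part of the job. Leave any pink look-alike of the juicer alone.

How it is judged:
At the end, for the whole second after the job is handed in: All four rim sections are shut (each hinge above 0.24 of 0.28 rad), the bowl stands upright and still on the worktop within 50 mm of where it began, the juicer's dome is up, and the jug, funnel and cup stand within 30 mm of their places (value of joint each of flap1, flap2, flap3, flap4 above 0.24 rad and height (world z) of bowl below 0.006 m and angle between bowl's own z axis and vertical below 0.05 rad and distance of bowl from where it was at the start of the episode below 0.05 m and linear speed of bowl below 0.02 m/s and value of joint dome below 0.003 m and distance of each of jug, funnel, cup from where it was at the start of the episode below 0.03 m and angle between each of jug, funnel, cup's own z axis and vertical below 0.2 rad); the robot touches nothing.
It fails at once if the bowl is lifted off the worktop or tipped (height (world z) of bowl above 0.012 m or angle between bowl's own z axis and vertical above 0.15 rad).
It fails at once if the bowl is pushed more than 50 mm away (distance of bowl from where it was at the start of the episode above 0.05 m).
It fails at once if the bowl or lid is leant on with more than 60 N (contact force between any of the fingers, the arm and bowl above 60 N).
It fails at once if the juicer's dome is pressed (value of joint dome above 0.004 m).
It fails at once if the jug, funnel or measuring cup is moved, lifted or tipped (distance of any of jug, funnel, cup from where it was at the start of the episode above 0.03 m or angle between any of jug, funnel, cup's own z axis and vertical above 0.2 rad).
It also fails if it takes over 45 s, if anything falls off the work surface, if the arm or the gripper's body presses on something with over 40 N, if the wrist force passes 120 N, or if a joint passes its speed limit or range.

## Working session

There is one attempt and no reset: what is moved stays moved. The work goes in short steps, Python scripts to look and compute and a tool call to move; the robot and the scene stay as the last step left them, time stands still between calls to the robot, and variables do not carry over. Pictures are saved under pics/ and viewed, and the job is handed in when it is done.

Besides the shell and the picture viewer there is one more tool, called as name(argument=value, ...) on one line, values as JSON. carry_out: Moves the arm, as the interface text tells. Its arguments: {"type":"object","properties":{"moves":{"type":"string"},"squeeze":{"type":"number"}},"required":["moves"]}

```bash
mkdir -p pics; python3 - <<'E'
from rig import *
import cv2,numpy as np
print(observe())
for n in("scene","top"):
    p,d=grab_frame(n); cv2.imwrite(f"pics/{n}0.png",p[...,::-1]); np.save(f"pics/{n}0.npy",d); np.save(f"pics/{n}0c.npy",p)
    print(get_calibration(n))
E
```

```text
{'t': 0.0, 'joint_pos': array([-1.18397983e+00,  2.13337517e-01, -3.50403607e-02,  1.32345989e+00,
        3.41199109e-06,  1.57079796e+00]), 'qvel': array([-0.00041806, -0.00015557, -0.00223132, -0.00076556,  0.00105654,
       -0.00150942]), 'effort': array([ 6.16303605e-04, -6.86165643e+01,  4.87121952e+01,  1.72800513e-02,
        1.36562900e-06,  2.26792008e-05]), 'eef_pos': array([ 0.18850361, -0.46276625,  0.23083289]), 'tool_rot': array([-3.08201407e+00, -6.03629805e-01,  3.09066071e-04]), 'ft_force': array([-0.92246532,  0.21583783,  0.37314313]), 'wrist_torque': array([-0.04156418,  0.05949357,  0.02833256]), 'gripper_width': 0.08536316079024395}
{'camera_matrix': array([[376.03031316,   0.        , 322.79195285],
       [  0.        , 376.03031316, 201.19826457],
       [  0.        ,   0.        ,   1.        ]]), 'cam_to_world': array([[-0.85532586, -0.37351111,  0.35903639,  1.02098374],
       [ 0.517943  , -0.63299197,  0.57537484,  0.7085257 ],
       [ 0.01235825,  0.67809336,  0.73487187,  1.04273584],
       [ 0.        ,  0.        ,  0.        ,  1.        ]])}
{'camera_matrix': array([[495.03874459,   0.        , 318.68073197],
       [  0.        , 495.03874459, 201.97389808],
       [  0.        ,   0.        ,   1.        ]]), 'cam_to_world': array([[ 2.78957830e-02,  9.96939617e-01, -7.30289367e-02,
         4.65050474e-01],
       [-9.99610642e-01,  2.78668603e-02, -1.41511714e-03,
         1.56727575e-02],
       [ 6.24300834e-04,  7.30399781e-02,  9.97328818e-01,
         1.81142346e+00],
       [ 0.00000000e+00,  0.00000000e+00,  0.00000000e+00,
         1.00000000e+00]])}
```

View pics/scene0.png

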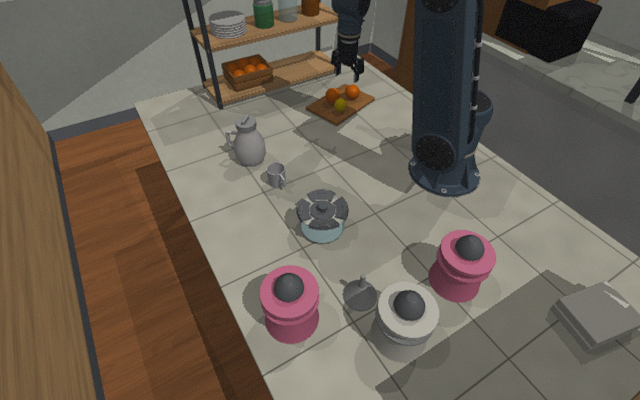

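View pics/top0.png

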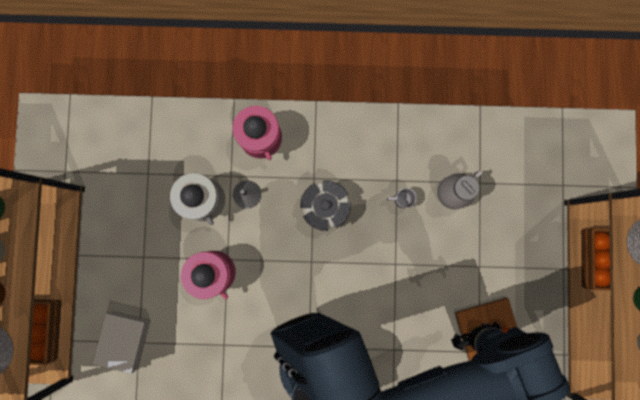

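The bowl's lid is at about (326,205) in the top view. The cup is at (404,198), the funnel at (247,193) and the white juicer at (195,197). Next I'll measure the lid.

```bash
cat > h.py <<'E'
import numpy as np
from rig import get_calibration
def ray(n,uv,z):
    c=get_calibration(n);K=c["camera_matrix"];T=c["cam_to_world"]
    uv=np.atleast_2d(uv).astype(float)
    r=np.c_[(uv[:,0]-K[0,2])/K[0,0],-(uv[:,1]-K[1,2])/K[1,1],-np.ones(len(uv))]@T[:3,:3].T
    return T[:3,3]+r*((z-T[2,3])/r[:,2])[:,None]
def pts(n,d):
    c=get_calibration(n);K=c["camera_matrix"];T=c["cam_to_world"]
    v,u=np.mgrid[:d.shape[0],:d.shape[1]]
    p=np.stack([(u-K[0,2])/K[0,0]*d,-(v-K[1,2])/K[1,1]*d,-d],-1)
    return p@T[:3,:3].T+T[:3,3]
def proj(n,P):
    c=get_calibration(n);K=c["camera_matrix"];T=c["cam_to_world"]
    q=(np.atleast_2d(P)-T[:3,3])@T[:3,:3]
    return np.c_[K[0,0]*q[:,0]/-q[:,2]+K[0,2],-K[1,1]*q[:,1]/-q[:,2]+K[1,2]]
E
python3 - <<'E'
from h import *
import cv2
for n,(u,v),r in(("top",(326,205),45),("scene",(322,215),45)):
    im=cv2.imread(f"pics/{n}0.png"); d=np.load(f"pics/{n}0.npy"); P=pts(n,d)
    c=im[v-r:v+r,u-r:u+r]; cv2.imwrite(f"pics/{n}_z.png",cv2.resize(c,None,fx=6,fy=6,interpolation=cv2.INTER_CUBIC))
    m=np.zeros(d.shape,bool); m[v-r:v+r,u-r:u+r]=1
    m&=(d>0)&(P[...,2]>.085)&(P[...,2]<.125)
    Q=P[m]; (cx,cy),rad=cv2.minEnclosingCircle(Q[:,:2].astype(np.float32)); print(n,len(Q),cx,cy,rad,Q[:,2].max())
    k=Q[Q[:,2]>.108]
    print("knob",np.median(k[np.hypot(k[:,0]-cx,k[:,1]-cy)<.025],0))
    # angle gaps
    a=np.degrees(np.arctan2(Q[:,1]-cy,Q[:,0]-cx));rr=np.hypot(Q[:,0]-cx,Q[:,1]-cy)
    s=(rr>.055)&(rr<.082); hst=np.histogram(a[s],36,(-180,180))[0]; print(hst)
E
```

```text
top 1870 0.5828794836997986 -0.003491043346002698 0.088220976293087 0.1217563853787671
knob [ 0.58108132 -0.00381661  0.11547694]
[23 17 25 28 27 26 27 26 29 26 18 23 30 26 28 28 27 26 29 17 18 27 26 29
 28 26 27 27 20 23 27 25 28 27 27 26]
scene 1604 0.5816059112548828 -0.0010492174187675118 0.08835801482200623 0.1199196424041884
knob [ 5.81735276e-01 -1.71941543e-04  1.13440065e-01]
[22 13 21 26 24 25 25 28 21 30 14 15 20 21 20 23 21 24 32 22 10 19 21 26
 19 18 21 17 10 30 24 21 26 23 21 20]
```

```bash
python3 - <<'E'
import cv2,numpy as np
a=cv2.imread("pics/top_z.png");b=cv2.imread("pics/scene_z.png");o=np.hstack([a,b]);o=cv2.resize(o,(800,400));cv2.imwrite("pics/zz.png",o)
E
```

```text
(no output)
```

View pics/zz.png

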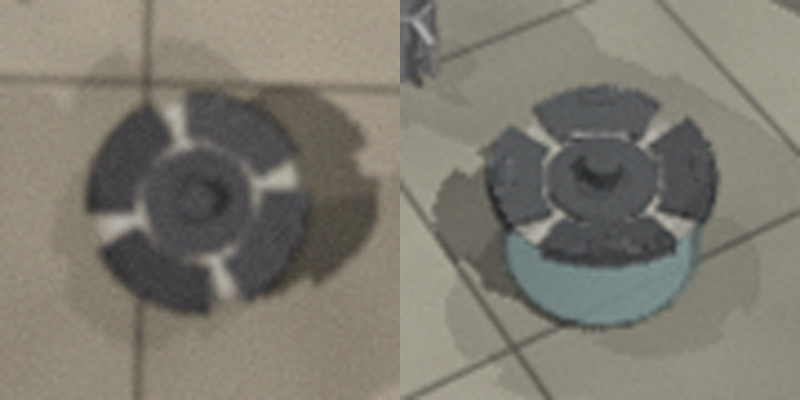

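Both views put the lid axis near (0.582, −0.002). The knob top is at z ≈ 0.115 and the enclosing radius is 88 mm, both matching the given sizes. The gaps lie at about 15°, 105°, −165° and −75°, so the sections are centred at about 60°, 150°, −120° and −30°. Next I'll work out the shifts, refining the angles first.

```bash
cat >> h.py <<'E'
from scipy.spatial.transform import Rotation as R
C=np.array([.582,-.002]); 
def shift(o,P):
    M=R.from_rotvec(o["tool_rot"]).as_matrix(); return M.T@(np.asarray(P)-o["eef_pos"])
E
python3 - <<'E'
from h import *
from rig import observe
import cv2
for n in("top","scene"):
    d=np.load(f"pics/{n}0.npy");im=np.load(f"pics/{n}0c.npy")
    # brightness around ring at z=.1, r=.065
    a=np.radians(np.arange(-180,180,3)); best=np.zeros(len(a))
    for r in(.058,.065,.072):
        uv=proj(n,np.c_[C[0]+r*np.cos(a),C[1]+r*np.sin(a),np.full(len(a),.098)]).astype(np.float32)
        best+=cv2.remap(im.mean(2).astype(np.float32),uv[:,:1],uv[:,1:],cv2.INTER_LINEAR)[:,0]
    w=np.clip(best-np.median(best)-20,0,None); print(n,"gap phase mod90",np.degrees(np.angle((w*np.exp(4j*a)).sum()))/4)
o=observe(); print(R.from_rotvec(o["tool_rot"]).as_matrix().round(3))
ph=60
for g in(-120,150,60,-30):
    P=np.r_[C+.076*np.array([np.cos(np.radians(g)),np.sin(np.radians(g))]),.16]; print(g,P.round(3),np.hypot(*P[:2]).round(3),shift(o,P).round(4))
for nm,uv,z in(("cup",(404,198),.075),("funnel",(247,193),.1),("jug",(462,190),.2)): print(nm,ray("top",uv,z))
E
```

```text
top gap phase mod90 17.40145798120576
scene gap phase mod90 17.572430427304404
[[ 0.926  0.377 -0.   ]
 [ 0.377 -0.926  0.001]
 [ 0.    -0.001 -1.   ]]
-120 [ 0.544 -0.068  0.16 ] 0.548 [ 0.4782 -0.2317  0.0711]
150 [0.516 0.036 0.16 ] 0.517 [ 0.4916 -0.3383  0.0712]
60 [0.62  0.064 0.16 ] 0.623 [ 0.5983 -0.3249  0.0712]
-30 [ 0.648 -0.04   0.16 ] 0.649 [ 0.5849 -0.2183  0.0711]
cup [[ 0.61460768 -0.28163578  0.075     ]]
funnel [[0.6146343  0.26765772 0.1       ]]
jug [[ 0.63538933 -0.44945247  0.2       ]]
```

carry_out(moves="255 0.048 -0.023 0 0 0 0; 255 0.096 -0.046 0 0 0 0; 255 0.144 -0.069 0 0 0 0; 255 0.192 -0.092 0 0 0 0; 255 0.24 -0.115 0 0 0 0", squeeze=40)

```text
t: 0.72
eef_pos: [0.3683, -0.2645, 0.2312]
tool_rot: [-3.083, -0.604, 0.0]
ft_force: [0.8, -1.5, 0.8]
gripper_width: 0.0002
```

carry_out(moves="255 0.048 -0.023 0.01 0 0 0; 255 0.096 -0.046 0.02 0 0 0; 255 0.144 -0.069 0.03 0 0 0; 255 0.192 -0.092 0.04 0 0 0; 255 0.24 -0.115 0.05 0 0 0")

```text
t: 1.35
eef_pos: [0.5472, -0.0674, 0.1807]
tool_rot: [-3.083, -0.604, 0.001]
ft_force: [1.1, 0.3, 0.4]
gripper_width: -0.0001
```

carry_out(moves="255 0 0 0 0 0 0; 255 0 0 0 0 0 0; 255 0 0 0 0 0 0; 255 0 0 0 0 0 0; 255 0 0 0 0 0 0")

```text
t: 1.98
eef_pos: [0.5462, -0.0695, 0.1815]
tool_rot: [3.083, 0.602, 0.001]
ft_force: [-0.2, -0.6, 0.4]
gripper_width: 0.0001
```

Right over the −117.5° pad. Next I go down to about z 0.112, then in small steps.

carry_out(moves="255 0 0 0.03 0 0 0; 255 0 0 0.055 0 0 0; 255 0 0 0.067 0 0 0; 255 0 0 0.07 0 0 0; 255 0 0 0.072 0 0 0")

```text
t: 2.6
eef_pos: [0.5469, -0.0691, 0.11]
tool_rot: [3.083, 0.604, 0.002]
ft_force: [0.0, 0.6, 0.9]
gripper_width: -0.0002
```

```bash
python3 - <<'E'
from h import *
from rig import *
import cv2
p,d=grab_frame("scene"); cv2.imwrite("pics/s1.png",cv2.resize(p[140:270,240:440,::-1],None,fx=4,fy=4,interpolation=cv2.INTER_CUBIC)); print(observe()["eef_pos"],observe()["ft_force"])
E
```

```text
[ 0.54679624 -0.06904834  0.10980144] [-0.17274452  0.37854529 -0.8872099 ]
```

View pics/s1.png

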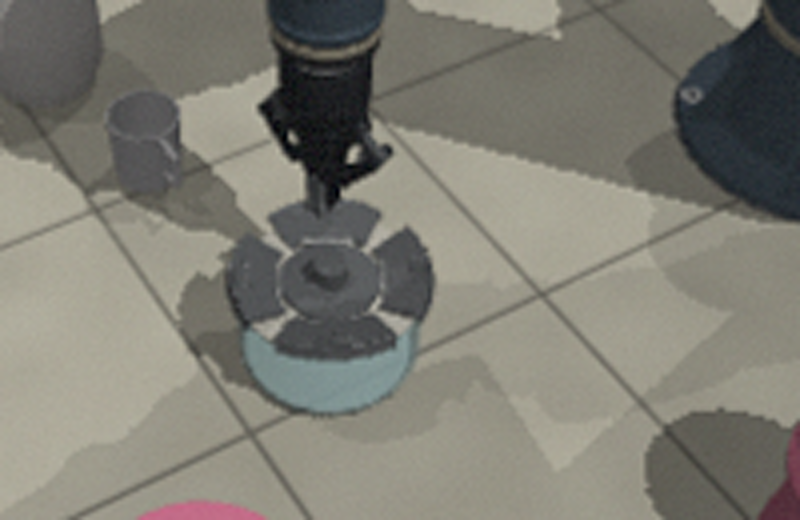

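The picture shows the shut fingertips at (325,210) over the middle of the far section, just above the pad. I'll press gently.

carry_out(moves="255 0 0 0.003 0 0 0; 255 0 0 0.006 0 0 0; 255 0 0 0.009 0 0 0; 255 0 0 0.0115 0 0 0; 255 0 0 0.0115 0 0 0")

```text
t: 3.28
eef_pos: [0.5462, -0.0689, 0.0975]
tool_rot: [-3.083, -0.604, 0.001]
ft_force: [0.3, -0.3, -0.1]
gripper_width: -0.0001
```

carry_out(moves="255 0 0 -0.04 0 0 0; 255 0.002 -0.03 -0.045 0 0 0; 255 0.005 -0.07 -0.045 0 0 0; 255 0.009 -0.1065 -0.045 0 0 0; 255 0.009 -0.1065 -0.03 0 0 0")

```text
t: 3.9
eef_pos: [0.5148, 0.035, 0.1285]
tool_rot: [-3.082, -0.608, -0.003]
ft_force: [0.6, -0.6, -0.3]
gripper_width: -0.0002
```

```bash
cat > chk.py <<'E'
from h import *
from rig import *
import cv2,sys
o=observe(); print(o["eef_pos"].round(4),o["ft_force"].round(1))
for n in("top","scene"):
    p,d=grab_frame(n); P=pts(n,d); cv2.imwrite(f"pics/{n}_{sys.argv[1]}.png",p[...,::-1])
    if n=="scene": cv2.imwrite(f"pics/sz_{sys.argv[1]}.png",cv2.resize(p[140:270,240:440,::-1],None,fx=4,fy=4,interpolation=cv2.INTER_CUBIC))
    m=(d>0)&(P[...,2]>.08)&(P[...,2]<.125)
    Q=P[m]; q=Q[:,:2]-C; r=np.hypot(*q.T); a=np.degrees(np.arctan2(q[:,1],q[:,0]))
    for g in(-117.5,152.5,62.5,-27.5):
        s=(abs((a-g+180)%360-180)<28)&(r>.070)&(r<.082); print(n,g,s.sum(),np.median(Q[s,2]).round(4))
    s=r<.095; print("centre",cv2.minEnclosingCircle(Q[s,:2].astype(np.float32)))
E
python3 chk.py 1
```

```text
[0.5148 0.035  0.1285] [ 0.6 -0.6 -0.3]
top -117.5 63 0.0942
top 152.5 0 nan
top 62.5 40 0.1044
top -27.5 80 0.1044
centre ((0.5838695764541626, -0.003584466874599457), 0.087577223777771)
scene -117.5 53 0.0945
scene 152.5 46 0.1032
scene 62.5 73 0.1044
scene -27.5 58 0.1042
centre ((0.5806127786636353, -0.0020665121264755726), 0.08871418982744217)
  return _methods._mean(a, axis=axis, dtype=dtype,
  ret = ret.dtype.type(ret / rcount)
```

The first section now reads 94 mm, with the others at about 104 mm, so it is shut. I'll press the second one, from z ≈ 0.1275 down to 0.0975.

carry_out(moves="255 0 0.001 0.018 0 0 0; 255 0 0.001 0.022 0 0 0; 255 0 0.001 0.026 0 0 0; 255 0 0.001 0.03 0 0 0; 255 0 0.001 0.03 0 0 0")

```text
t: 4.62
eef_pos: [0.5149, 0.032, 0.0977]
tool_rot: [3.083, 0.604, -0.0]
ft_force: [-0.4, 0.3, -0.5]
gripper_width: 0.0003
```

carry_out(moves="255 0 0 -0.04 0 0 0; 255 0.03 0.002 -0.045 0 0 0; 255 0.07 0.005 -0.045 0 0 0; 255 0.107 0.008 -0.045 0 0 0; 255 0.107 0.008 -0.03 0 0 0")

```text
t: 5.25
eef_pos: [0.6195, 0.0658, 0.1279]
tool_rot: [3.083, 0.605, 0.004]
ft_force: [-0.3, -0.8, 0.5]
gripper_width: 0.0001
```

```bash
python3 chk.py 2 2>/dev/null
```

```text
[0.6195 0.0658 0.1279] [-0.3 -0.8  0.5]
top -117.5 71 0.0943
top 152.5 0 nan
top 62.5 0 nan
top -27.5 70 0.1042
centre ((0.5864090919494629, -0.026514001190662384), 0.08285254240036011)
scene -117.5 0 nan
scene 152.5 56 0.0945
scene 62.5 84 0.1037
scene -27.5 57 0.1044
centre ((0.5814046859741211, -0.0025159462820738554), 0.08859574049711227)
```

The second section is shut, and the bowl hasn't moved. Third section next.

carry_out(moves="255 0 0 0.018 0 0 0; 255 0 0 0.022 0 0 0; 255 0 0 0.026 0 0 0; 255 0 0 0.03 0 0 0; 255 0 0 0.03 0 0 0")

```text
t: 5.98
eef_pos: [0.6167, 0.0648, 0.0976]
tool_rot: [3.083, 0.603, -0.001]
ft_force: [0.5, -0.2, -0.1]
gripper_width: 0.0
```

carry_out(moves="255 0 0 -0.04 0 0 0; 255 -0.002 0.03 -0.045 0 0 0; 255 -0.005 0.07 -0.045 0 0 0; 255 -0.008 0.107 -0.045 0 0 0; 255 -0.008 0.107 -0.03 0 0 0")

```text
t: 6.6
eef_pos: [0.651, -0.0395, 0.1283]
tool_rot: [3.083, 0.599, 0.003]
ft_force: [0.1, 0.8, -1.3]
gripper_width: -0.0001
```

```bash
python3 chk.py 3 2>/dev/null
```

```text
[ 0.651  -0.0395  0.1283] [ 0.1  0.8 -1.3]
top -117.5 0 nan
top 152.5 19 0.0916
top 62.5 75 0.0955
top -27.5 0 nan
centre ((0.5867065191268921, 0.04294916242361069), 0.0703415498137474)
scene -117.5 43 0.0951
scene 152.5 55 0.0949
scene 62.5 75 0.0942
scene -27.5 39 0.1042
centre ((0.5801798701286316, -0.0019313384545966983), 0.08810596168041229)
```

carry_out(moves="255 0 0 0.018 0 0 0; 255 0 0 0.022 0 0 0; 255 0 0 0.026 0 0 0; 255 0 0 0.03 0 0 0; 255 0 0 0.03 0 0 0")

```text
t: 7.32
eef_pos: [0.6495, -0.0368, 0.0974]
tool_rot: [-3.083, -0.604, 0.002]
ft_force: [-0.1, -0.5, 0.2]
gripper_width: -0.0
```

carry_out(moves="255 0 0 -0.06 0 0 0; 255 0 0 -0.12 0 0 0; 255 -0.04 0.01 -0.13 0 0 0; 255 -0.08 0.02 -0.13 0 0 0; 255 -0.12 0.03 -0.13 0 0 0")

```text
t: 7.95
eef_pos: [0.5491, -0.1106, 0.2281]
tool_rot: [3.083, 0.604, 0.001]
ft_force: [0.5, 0.4, -0.1]
gripper_width: 0.0001
```

carry_out(moves="255 -0.05 0.03 0 0 0 0; 255 -0.1 0.06 0 0 0 0; 255 -0.15 0.09 0 0 0 0; 255 -0.2 0.12 0 0 0 0; 255 -0.2 0.12 0 0 0 0")

```text
t: 8.57
eef_pos: [0.4079, -0.2991, 0.2281]
tool_rot: [3.084, 0.596, -0.0]
ft_force: [1.4, -0.3, -0.4]
gripper_width: 0.0002
```

```bash
python3 chk.py 4 2>/dev/null
```

```text
[ 0.4079 -0.2991  0.2281] [ 1.4 -0.3 -0.4]
top -117.5 71 0.0947
top 152.5 76 0.0941
top 62.5 75 0.0958
top -27.5 73 0.0939
centre ((0.5821893215179443, -0.0033915904350578785), 0.08696987479925156)
scene -117.5 56 0.0939
scene 152.5 57 0.094
scene 62.5 72 0.0948
scene -27.5 58 0.0946
centre ((0.5786179304122925, -0.002372355666011572), 0.08949234336614609)
```

View pics/scene_4.png

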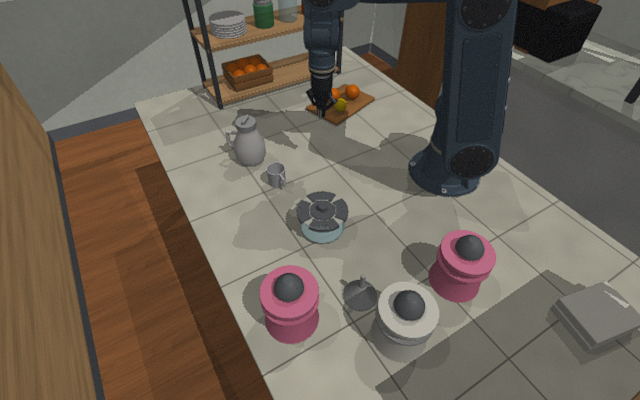

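All four sections read about 94–96 mm, so they look level. In the picture the bowl is still at (322,215), the bystanders haven't moved and the hand is clear. I'll let the arm settle and hand in.

carry_out(moves="255 0 0 0 0 0 0; 255 0 0 0 0 0 0; 255 0 0 0 0 0 0; 255 0 0 0 0 0 0; 255 0 0 0 0 0 0")

```text
t: 9.3
eef_pos: [0.4103, -0.2966, 0.2278]
tool_rot: [-3.083, -0.604, 0.0]
ft_force: [-0.0, 1.2, -0.4]
gripper_width: -0.0001
```

```bash
python3 -c "
from rig import *
print(sign_off())"
```

```text
the job is handed in; nothing more can be done
None
```

All four rim sections are shut, the hand is clear, and I handed the job in at about 9.3 s. I pressed each pad in turn with the closed fingertips, stopping at about z = 97.5 mm so the section snapped down by itself.

- **Sections:** before pressing, the sections I could measure read about 104 mm near the outer rim. All four now read 94–96 mm in both views. The +62.5° section reads 1–2 mm higher than the others in the top view (95.8 mm) but not in the scene view (94.8 mm). I put that down to depth noise, as the hinge has no resting position part-way.
- **Force:** the wrist readings, taken only at the end of each move, stayed near zero.
- **Bowl:** the fitted centre of the lid agreed with the start to within about 3 mm, which is about the calibration error.
- **Everything else:** the jug, funnel, cup and juicers looked unmoved in the last picture. I judged this by eye and didn't measure it.

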